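# Feed the top board carrier from the stack into the test bed

### The job

Slide the top board carrier sideways off the stack, without lifting it, onto the test bed beside it and between the guide rails, and keep pushing it gently until it has pushed the stiff brass contact bar in by about 4 mm (at least 2, not beyond 7), then leave it lying there. The two carriers below must stay as they lie, the carrier must never be pressed with more than 25 N, and the other things on the bench are to be left alone.

Things in the scene. Friction and masses are not known exactly. Their poses are not given: they have to be found in the camera images.
- bed: fixed aluminium base plate of the test station, 140 mm (its x) by 325 mm (its y, from -150 to +175 mm), 6 mm thick. Origin on its underside, on the centre line; z up. The loose stack of three carriers stands on its -y part (centre about y = -88 mm), nothing else around it; on its +y part is the raised test bed. The carrier is slid along +y.
- mouth (a point): middle of the test bed's near edge (bed y = -28 mm), on its smooth upper surface 24 mm above the table, 2 mm lower than the underside of the top carrier on the stack. The surface runs to bed y = +175 mm. Axes as the bed's.
- rails (a point): point on the test bed's surface midway between the near ends of the two straight guide rails (bed x = 0, y = 5 mm). The rails are 8 mm high, run along y to y = 120 mm and are 98 mm apart inside; in front of them they flare to about 106 mm apart at y = -25 mm. Axes as the bed's.
- far_end (a point): middle of the test bed's far edge, on its surface (bed y = 175 mm). In front of it, between the rails, a black contact unit (70 mm wide, 34 mm high) is clamped with the brass bar on its -y side. Its place differs each time: the untouched bar's front face is somewhere from bed y = 95 to 115 mm, to be found by feel or sight.
- carrier_top: the top one of three equal stacked board carriers: flat grey plastic plate 90 mm (its x) by 100 mm (its y) and 10 mm thick, with a flush circuit board in its face, about 0.18 kg. Origin at the centre of its underside, z up. Its underside starts 26 mm above the table. Its x and y are parallel to the bed's apart from a few degrees; friction with the others is ordinary plastic on plastic.
- carrier_mid: the carrier below it, same size, underside 16 mm and top 26 mm above the table. Its x and y are parallel to the bed's apart from a few degrees; friction with the others is ordinary plastic on plastic.
- carrier_low: the lowest carrier, same size, on the base plate, underside 6 mm above the table. Its x and y are parallel to the bed's apart from a few degrees; friction with the others is ordinary plastic on plastic.
- bar (a joint): how far the brass contact bar (56 mm wide, its face from 26 to 35 mm above the table, centred between the rails) has been pushed in along the bed's +y, in m: 0 untouched, 0.012 at its end stop. No spring: it runs stiffly, yields to a push of about 6 N and stays where it is left.
- screwdriver: screwdriver lying in front of the test bed, about 200 mm long; origin at its middle; bystander
- processor: processor module, 40 x 40 x 8 mm, lying flat behind the test bed; origin under its centre; bystander
- heatsink: finned aluminium heat sink, 50 x 50 x 25 mm, behind the test bed; origin under its centre; bystander
- spool: empty grey spool, 60 mm across, 40 mm tall, on the left; origin under its centre; bystander
- flux_jar: amber glass jar, 48 mm across, 50 mm tall, on the left; origin under its centre; bystander
- parts_cup: black cup for small parts, 64 mm across, 45 mm tall, on the right; origin under its centre; bystander
- meter: hand-held multimeter lying on its back, 95 x 190 x 46 mm, at the far edge; origin under its centre; bystander

How it is judged (in metres and radians):
On the way, in this order (a step that is already met when the one before it is completed fails the run):
1. the top carrier has been slid fully off the stack onto the test bed (y of carrier_top in the frame of bed above 0.02 m and z of carrier_top in the frame of bed below 0.027 m).
2. the carrier, pushed by the robot, has pushed the contact bar in by at least 2 mm (value of joint bar above 0.002 m and contact force between the fingers and carrier_top above 0.5 N), for 0.04 s.
At the end, for the whole second after the job is handed in: The top carrier lies flat and at rest on the test bed between the rails, fully off the stack (its centre 35 to 75 mm along the bed's y, within 10 mm of the centre line, turned less than 0.12 rad), the contact bar is in by 2 to 7 mm, and the two lower carriers are within 6 mm of where they were (value of joint bar between 0.002 and 0.007 m and y of carrier_top in the frame of bed between 0.035 and 0.075 m and z of carrier_top in the frame of bed between 0.0215 and 0.0265 m and x of carrier_top in the frame of bed between -0.01 and 0.01 m and angle between carrier_top's own z axis and vertical below 0.04 rad and angle between the y axis of carrier_top and the y axis of bed, either way round below 0.12 rad and linear speed of carrier_top below 0.01 m/s and distance of each of carrier_mid, carrier_low from where it was at the start of the episode below 0.006 m); the robot touches nothing.
It fails at once if the carrier is pressed with more than 25 N (contact force between the fingers and carrier_top above 25 N).
It fails at once if the carrier is lifted (more than 8 mm above its level on the stack) or tipped (z of carrier_top in the frame of bed above 0.034 m or angle between carrier_top's own z axis and vertical above 0.2 rad).
It fails at once if a lower carrier is shifted by more than 8 mm (distance of any of carrier_mid, carrier_low from where it was at the start of the episode above 0.008 m).
It fails at once if the contact bar is pushed in beyond 7 mm (value of joint bar above 0.007 m).
It fails at once if a bystander is shifted by more than 20 mm (distance of any of screwdriver, processor, heatsink, spool, flux_jar, parts_cup, meter from where it was at the start of the episode above 0.02 m).
It also fails if it takes over 54 s, if anything falls off the work surface, if the arm or the gripper's body presses on something with over 40 N, if the wrist force passes 120 N, or if a joint passes its speed limit or range.

### The arm

A 6-joint arm with a two-finger parallel gripper is mounted at the origin on the work surface. World frame = base frame: x ahead of the robot, y to its left, z up, the work surface at z = 0. Lengths are in mm, angles in degrees, forces in N, time in s.
With the tool pointing down it reaches from about 300 to 850 mm from the base axis. Payload 4.2 kg.
Tool frame: the origin (TCP) lies at the very end of the fingers, on their centre line; the grasp point (between the pads) lies 19 mm behind it; x points along the fingers, y is the direction in which the jaws open and shut, and the axes are right-handed (so a half turn about x gives the same grasp; the last joint's range is limited). The gripper opens to 91 mm and grips with 3 to 60 N. Pads are 32 mm wide; open, the fingers measure 118 mm over their backs; the gripper's body (76 mm by 178 mm) begins 60 mm behind the grasp point.
Start: joints at [-74.886, 18.312, 89.639, -0, 72.044, -1.146], TCP at [161.006, -552.015, 213.976] pointing down, gripper open.
Joint ranges: [-177.97, 177.97], [-48.28, 115.42], [12.27, 149.76], [-77.06, 257.06], [2.81, 150.46], [-146.56, 146.56]. Speed limits (degrees/s): [147.25, 147.25, 180, 180, 180, 180].

### API

Orientations are given as [roll, pitch, yaw] about the fixed x, y, z axes, in that order (R = Rz(yaw) Ry(pitch) Rx(roll)).
In Python, from workcell import sensors, grab_frame, job_done, finder gives the robot as it stands.
- The arm moves only by the tool play_rows, never from a script. Its argument "motion" is a list of rows, each a list of 5 numbers: the shift along the world's x, y, z in m, then the turn about the world's z in rad, then the opening, from 0 (shut) to 1 (fully open). In form: [[tx, ty, tz, roll, fingers], ...]. A call has exactly 8 rows; each row is the pose to reach, as a shift and turn from the pose commanded when the call began; what a row does not reach only later rows make up. A row lasts 1/12 s, in which the tool goes at most 41.7 mm and 7.16 degrees, less where a joint would pass 70% of its speed; a pose out of reach is approached as far as the arm can. A call with a gripper value outside its range is refused whole. The fingers move at their own pace and stop on an object; "squeeze" is the grip in N (left out, the last holds). Time passes only in rows, so rows that repeat a pose let the fingers close, or fill a call up. It gives the time, the measured TCP pose, the force and the opening at its end, in the units of the state.
- sensors.state(): the state, without advancing time (a new reading comes with each control period).
- grab_frame(name): name is "scene" or "top" or "wrist"; returns a dict with "img" (480x640x3 uint8, blue, green, red), "fx", "fy", "cx", "cy" (pixels), "rvec" (rotation vector, rad) and "tvec" (3), from world to camera coordinates, as OpenCV has them; the wrist camera has in their place "tool_from_camera" (4x4, takes a point from camera to tool coordinates, whose origin is the TCP and whose axes are the tool frame's). Camera axes: x right, y down, z forward; pixel columns grow to the right and rows downward; lengths in mm; the calibration is good to about 2 mm. A picture is of the moment at which its call begins: read the wrist's pose just before it. There is no depth.
- job_done(): hands the job in, once; it reports no verdict.
Trained networks look in a picture, given as the dict that the camera call returned (one of the last four; its "shot" number tells which), for a name from the list of things; names that differ only in an ending like _2 or _b are one class to them, and where a whole thing is asked for, a point or a joint stands for the part that bears it (a point fixed in the world has none). Each returns a list of dicts, best first, with "conf" (0 to 1); they miss things now and then, are a little off and sometimes report something else, mostly with a low value. They report only what shows in the picture. A call takes as long as a camera call.
- finder.spot_in(picture, label): "point" ([column, row] in pixels, amid what is visible of it).
- finder.spot_point(picture, label): "point" ([column, row] in pixels: a listed point, or the origin of a listed thing).
The state is a dict: "time_s": time; "qpos": joint angles; "qvel": joint speeds; "effort": joint torques, N m; "ee_pos": TCP position; "ee_rot": TCP orientation; "force": force on the tool from outside, world axes, zero at the start; "torque": the same for the moment, N m; "gripper_width": finger opening in mm.
Only numpy, scipy, OpenCV 4.12 (cv2) and the standard library are available. Lean on these libraries where they do the work, as an engineer would, in place of code of your own. Each camera call takes 0.05 s, during which the arm holds its last target.

## Working session

There is one attempt and no reset: what is moved stays moved. The work goes in short steps, Python scripts to look and compute and a tool call to move; the robot and the scene stay as the last step left them, time stands still between calls to the robot, and variables do not carry over. Pictures are saved under pics/ and viewed, and the job is handed in when it is done.

Besides the shell and the picture viewer there is one more tool, called after ">>>" as a command line: name --pt "numbers of a row" for each row, then --argument value for the rest. play_rows: Moves the arm, as the interface text tells. Its arguments: {"type":"object","properties":{"motion":{"type":"array","items":{"type":"array","items":{"type":"number"}}},"squeeze":{"type":"number"}},"required":["motion"]}

```bash
mkdir -p pics; ls; cat > h.py <<'E'
import numpy as np, cv2
from workcell import sensors, grab_frame, job_done, finder
def ray(f,p,z):
    K=np.array([[f['fx'],0,f['cx']],[0,f['fy'],f['cy']],[0,0,1.]])
    R=cv2.Rodrigues(np.array(f['rvec'],float))[0]; t=np.array(f['tvec'],float).ravel()
    d=R.T@np.linalg.inv(K)@np.array([p[0],p[1],1.]); c=-R.T@t
    return c+d*(z-c[2])/d[2]
def proj(f,P):
    K=np.array([[f['fx'],0,f['cx']],[0,f['fy'],f['cy']],[0,0,1.]])
    return cv2.projectPoints(np.array(P,float).reshape(-1,3),np.array(f['rvec'],float),np.array(f['tvec'],float),K,None)[0].reshape(-1,2)
E
python3 - <<'E'
from h import *
print(sensors.state())
for n in ['top','scene']:
    f=grab_frame(n); cv2.imwrite(f'pics/{n}0.png',f['img']); print(n,f['fx'],f['rvec'],f['tvec'])
    for l,z in [('mouth',24),('rails',24),('far_end',24),('bed',0),('carrier_top',26),('carrier_mid',16),('bar',30),('screwdriver',0),('processor',0),('heatsink',0),('spool',0),('flux_jar',0),('parts_cup',0),('meter',0)]:
        for d in finder.spot_point(f,l)[:1]: print(l,np.round(d['point']),round(d['conf'],2),np.round(ray(f,d['point'],z),1))
E
```

```text
pics
{'time_s': 0.0, 'qpos': array([-7.48842479e+01,  1.83509476e+01,  8.97097423e+01,  5.80445428e-04,
        7.20440108e+01, -1.14616523e+00]), 'qvel': array([-0.04771808,  0.02636659, -0.00088311,  0.02529353,  0.11354489,
        0.00041328]), 'effort': array([ 4.38265079e-04, -4.12458372e+01, -2.31972349e+01,  7.29816710e-02,
        4.54911974e-02, -1.58238681e-04]), 'ee_pos': array([ 160.87796009, -551.47655688,  213.10464265]), 'ee_rot': array([-91.44815128,  89.89529776, 104.81358662]), 'force': array([-0.3253403 ,  1.04040335, -0.245481  ]), 'torque': array([0.04674478, 0.0207114 , 0.00838021]), 'gripper_width': 91.11280112597103}
top 527.5966253407564 [ 2.14362149 -2.201904    0.10542534] [  -7.39578502  603.97897788 1398.80708957]
mouth [319. 246.] 0.69 [579.2 -40.4  24. ]
rails [307. 254.] 0.68 [557.   -6.2  24. ]
far_end [250. 274.] 0.94 [506.6 149.6  24. ]
bed [310. 254.] 0.88 [558.9 -12.9   0. ]
carrier_top [342. 241.] 0.76 [ 590.2 -100.6   26. ]Traceback (most recent call last):
  File "<stdin>", line 6, in <module>
ValueError: it knows: bed, carrier_low, carrier_mid, carrier_top, far_end, flux_jar, heatsink, meter, mouth, parts_cup, processor, rails, screwdriver, spool
```

```bash

python3 - <<'E'
from h import *
for n in ['top','scene']:
    f=grab_frame(n); cv2.imwrite(f'pics/{n}0.png',f['img']); print(n,f['fx'],f['rvec'],f['tvec'])
    for l,z in [('mouth',24),('rails',24),('far_end',24),('bed',0),('carrier_top',26),('carrier_mid',16),('carrier_low',6),('screwdriver',0),('processor',0),('heatsink',0),('spool',0),('flux_jar',0),('parts_cup',0),('meter',0)]:
        for d in finder.spot_point(f,l)[:1]: print(l,np.round(d['point'],1),round(d['conf'],2),np.round(ray(f,d['point'],z),1))
f=grab_frame('top')
cv2.imwrite('pics/topz.png',cv2.resize(f['img'][170:330,210:400],None,fx=4,fy=3.7,interpolation=cv2.INTER_CUBIC))
E
```

```text
top 527.5966253407564 [ 2.14362149 -2.201904    0.10542534] [  -7.39578502  603.97897788 1398.80708957]
mouth [319.  244.5] 0.72 [582.5 -39.4  24. ]
rails [306.1 252.9] 0.85 [560.6  -3.9  24. ]
far_end [249.3 278.1] 0.79 [496.7 150.9  24. ]
bed [306.  251.2] 0.71 [566.9  -3.5   0. ]
carrier_top [338.4 241.9] 0.8 [588.  -92.2  26. ]
screwdriver [306.5 301.1] 0.75 [430.4  -1.3   0. ]
processor [319.  204.8] 0.74 [695.  -42.9   0. ]
heatsink [272.4 223.4] 0.59 [646.4  87.5   0. ]
spool [160.3 222.3] 0.95 [657.8 397.7   0. ]
flux_jar [306.6 298.7] 0.7 [436.9  -1.8   0. ]
parts_cup [462.4 218.5] 0.83 [ 646.  -438.9    0. ]
meter [242.1 168. ] 0.95 [804.7 169.2   0. ]
scene 458.41889087924676 [ 1.97850389  1.19670981 -0.56585063] [-268.34226046 -284.03237544 1603.14874533]
mouth [306.9 246.5] 0.58 [569.2 -42.8  24. ]
rails [316.1 240.2] 0.56 [557.3 -10.   24. ]
far_end [357.3 213. ] 0.89 [502.8 149.1  24. ]
bed [317.  248.4] 0.75 [562.7 -10.2   0. ]
carrier_top [291. 256.] 0.84 [586.1 -95.5  26. ]
carrier_mid [305.6 247. ] 0.23 [560.8 -42.6  16. ]
carrier_low [289.  262.5] 0.46 [ 585.4 -101.6    6. ]
screwdriver [301.5 225.4] 0.75 [453.8  -3.1   0. ]
processor [327.9 286.9] 0.66 [701.8 -52.5   0. ]
heatsink [367.7 256.4] 0.87 [651.8  91.8   0. ]
spool [463.3 222.5] 0.6 [653.3 411.8   0. ]
flux_jar [424.2 185. ] 0.75 [442.8 435.5   0. ]
parts_cup [163.2 322.1] 0.76 [ 629.8 -427.4    0. ]
meter [423.1 281.5] 0.93 [792.7 162.3   0. ]
```

View pics/top0.png

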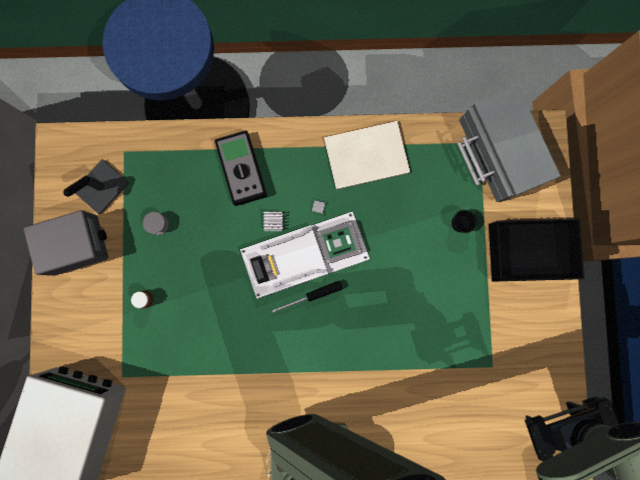

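View pics/scene0.png

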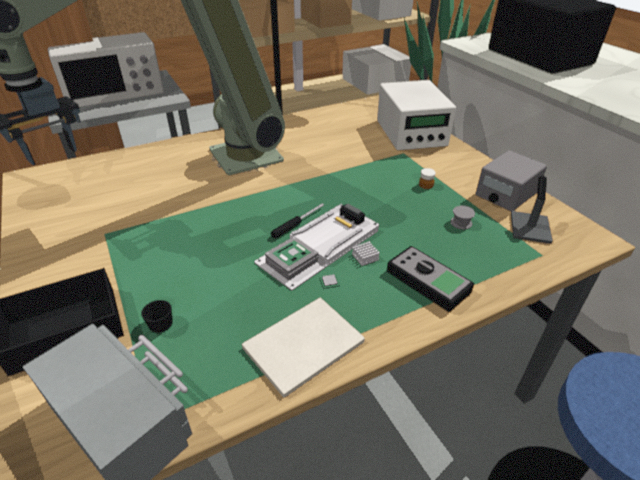

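View pics/topz.png

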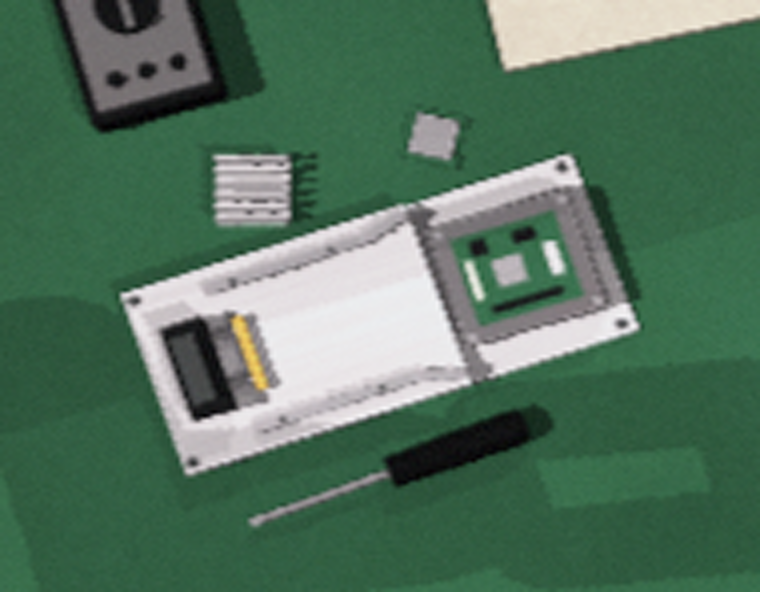

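```bash

python3 - <<'E'
from h import *
from scipy.spatial.transform import Rotation as Ro
f=grab_frame('top')
C=[(122,290),(190,472),(637,325),(572,155)]
W=[ray(f,(210+x/4,170+y/3.7),z) for (x,y),z in zip(C,(24,24,6,6))]
print(np.round(W,1))
for a,b in [(3,0),(2,1)]:
    d=W[b]-W[a]; print(np.degrees(np.arctan2(d[1],d[0])),np.hypot(d[0],d[1]))
for a,b in [(0,1),(3,2)]:
    d=W[b]-W[a]; print(np.degrees(np.arctan2(d[1],d[0])),np.hypot(d[0],d[1]))
s=sensors.state(); R=Ro.from_euler('xyz',s['ee_rot'],degrees=True).as_matrix(); print(R.round(2)); print(s['time_s'])
w=grab_frame('wrist'); print(w['tool_from_camera'],w['fx'],w['cx'])
E
```

```text
[[ 577.6  173.5   24. ]
 [ 444.   129.7   24. ]
 [ 543.6 -176.3    6. ]
 [ 671.7 -136.1    6. ]]
106.90574956479361 323.56626903849286
108.0371076102352 321.7368043563008
-161.8458435360948 140.66247532453673
-162.59398302504644 134.2816279290849
[[ 0.    0.28 -0.96]
 [-0.   -0.96 -0.28]
 [-1.    0.   -0.  ]]
1.95
[[-1.09764422e-03 -2.84444738e-01  9.58691810e-01 -1.71166362e+02]
 [ 9.99998295e-01  1.11160759e-03  1.47475264e-03 -1.07150177e-02]
 [-1.48517472e-03  9.58691794e-01  2.84443033e-01 -8.01053607e+01]
 [ 0.00000000e+00  0.00000000e+00  0.00000000e+00  1.00000000e+00]] 338.65410673132556 318.84207679699466
```

>>> play_rows --pt "0.028 0.041 0.04 0.12 0.5" --pt "0.056 0.082 0.04 0.24 0.5" --pt "0.082 0.122 0.04 0.36 0.5" --pt "0.105 0.155 0.04 0.48 0.5" --pt "0.13 0.19 0.04 0.6 0.5" --pt "0.155 0.225 0.04 0.72 0.5" --pt "0.175 0.26 0.04 0.84 0.5" --pt "0.2 0.29 0.04 0.96 0.5"

```text
time_s: 2.67
ee_pos: [344.0, -283.6, 254.3]
ee_rot: [71.5, 90.0, -36.9]
force: [0.3, -0.4, 0.7]
gripper_width: 45.6
```

>>> play_rows --pt "0.025 0.035 0 0.12 0.5" --pt "0.05 0.07 0 0.24 0.5" --pt "0.075 0.105 0 0.36 0.5" --pt "0.1 0.145 0 0.48 0.5" --pt "0.125 0.185 0 0.6 0.5" --pt "0.15 0.222 0 0.633 0.5" --pt "0.17 0.255 0 0.633 0.5" --pt "0.19 0.287 0 0.633 0.5"

```text
time_s: 3.33
ee_pos: [528.6, -5.8, 254.2]
ee_rot: [56.5, 90.0, -15.9]
force: [0.4, -0.9, 0.2]
gripper_width: 45.9
```

>>> play_rows --pt "0 0 0 0 0.5" --pt "0 0 0 0 0.5" --pt "0 0 0 0 0.5" --pt "0 0 0 0 0.5" --pt "0 0 0 0 0.5" --pt "0 0 0 0 0.5" --pt "0 0 0 0 0.5" --pt "0 0 0 0 0.5"

```text
time_s: 4.0
ee_pos: [527.6, -8.5, 254.2]
ee_rot: [75.2, 90.0, 2.6]
force: [0.2, 0.6, 0.2]
gripper_width: 45.3
```

```bash
cat >> h.py <<'E'
from scipy.spatial.transform import Rotation as Ro
def wristcam():
    s=sensors.state(); w=grab_frame('wrist')
    T=np.eye(4); T[:3,:3]=Ro.from_euler('xyz',s['ee_rot'],degrees=True).as_matrix(); T[:3,3]=s['ee_pos']
    M=np.linalg.inv(T@np.array(w['tool_from_camera']))
    w['rvec']=cv2.Rodrigues(M[:3,:3])[0]; w['tvec']=M[:3,3]; return w,s,T
E
python3 - <<'E'
from h import *
w,s,T=wristcam(); print(s['time_s'],s['ee_pos'],T[:3,:3].round(3),s['force'],s['gripper_width'],s['qpos'])
cv2.imwrite('pics/w1.png',w['img'])
for l,z in [('mouth',24),('rails',24),('far_end',24),('bed',0),('carrier_top',26)]:
    for d in finder.spot_point(w,l)[:1]: print(l,np.round(d['point'],1),round(d['conf'],2),np.round(ray(w,d['point'],z),1))
import pickle; pickle.dump({k:w[k] for k in ('img','fx','fy','cx','cy','rvec','tvec')},open('w1.pkl','wb'))
E
```

```text
4.0 [527.62091015  -8.54289875 254.15124905] [[ 0.     0.954  0.3  ]
 [ 0.     0.3   -0.954]
 [-1.     0.     0.   ]] [0.16260772 0.59465887 0.22537115] 45.31313735048584 [-2.17770767e+00  1.26614059e+01  9.17074231e+01  2.17600927e-03
  7.56061530e+01 -1.96407827e+01]
mouth [343.4 244.8] 0.58 [569.2 -39.9  24. ]
rails [341.6 218.7] 0.94 [556.4  -9.2  24. ]
far_end [347.2  64.9] 0.82 [508.3 152.   24. ]
bed [341.1 219.2] 0.62 [559.3 -14.7   0. ]
carrier_top [344.2 286.5] 0.95 [587.7 -92.   26. ]
```

View pics/w1.png

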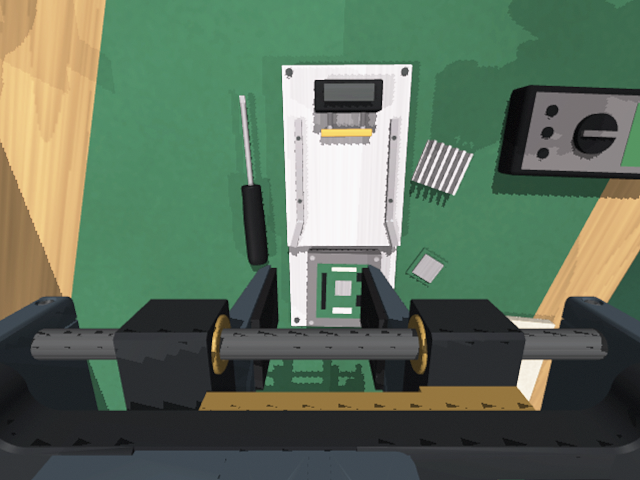

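```bash

python3 - <<'E'
import cv2,pickle
w=pickle.load(open('w1.pkl','rb'));i=w['img']
cv2.imwrite('pics/z1.png',cv2.resize(i[50:200,270:430],None,fx=4,fy=4,interpolation=cv2.INTER_CUBIC))
cv2.imwrite('pics/z2.png',cv2.resize(i[190:340,270:430],None,fx=4,fy=4,interpolation=cv2.INTER_CUBIC))
E
```

```text
(no output)
```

View pics/z1.png

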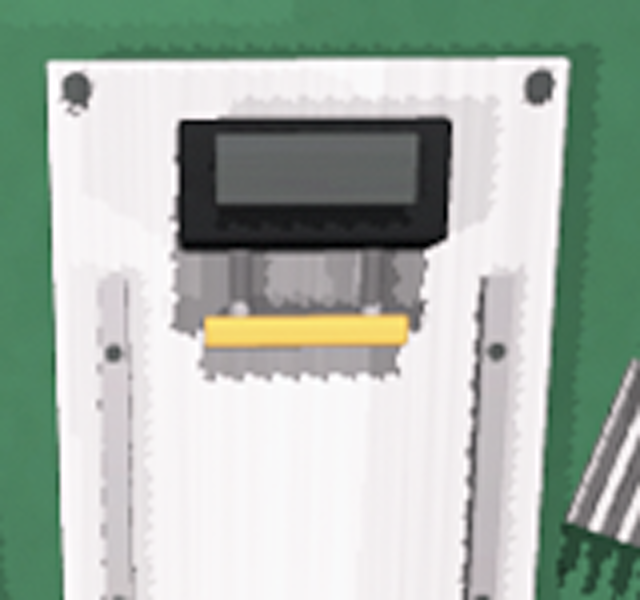

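View pics/z2.png

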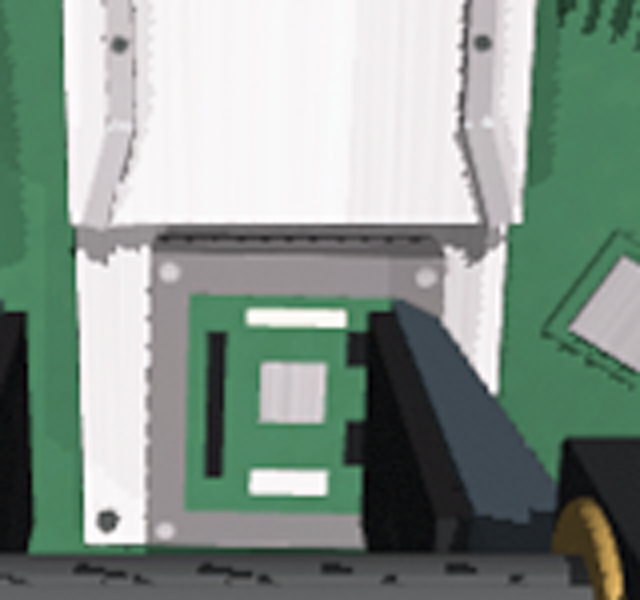

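```bash

cat >fit.py <<'E'
from h import *
import pickle
from scipy.optimize import least_squares
w=pickle.load(open('w1.pkl','rb'))
A=lambda x,y:(270+x/4,50+y/4)
B=lambda x,y:(270+x/4,190+y/4)
obs=[(A(48,62),(-70,175,24)),(A(570,59),(70,175,24)),(B(70,224),(-70,-28,24)),(B(522,222),(70,-28,24)),(B(84,545),(-70,-150,6))]
px=np.array([o[0] for o in obs]);P=np.array([o[1] for o in obs],float)
def bw(p,P):
    c,s=np.cos(p[2]),np.sin(p[2]); P=np.array(P,float).reshape(-1,3)
    return np.c_[p[0]+c*P[:,0]-s*P[:,1],p[1]+s*P[:,0]+c*P[:,1],P[:,2]]
r=least_squares(lambda p:(proj(w,bw(p,P))-px).ravel(),[562,-13,0.305])
print(r.x,np.degrees(r.x[2]),r.fun.reshape(-1,2).round(1))
p=r.x
def tobed(q):
    d=np.array(q)[:2]-p[:2]; c,s=np.cos(p[2]),np.sin(p[2]); return np.array([c*d[0]+s*d[1],-s*d[0]+c*d[1]])
for n,q,z in [('barL',A(205,346),35),('barR',A(407,346),35),('barbotR',A(407,348),26),('cFL',B(150,252),36),('cFR',B(443,252),36),('cNL',B(148,543),36),('scr handle end',B(-20,300),15),('rail in R',A(475,420),32),('rail in L',A(130,420),32),]:
    print(n,tobed(ray(w,q,z)).round(1))
print('tcp',tobed(sensors.state()['ee_pos']))
np.save('bed.npy',p)
E
python3 fit.py
```

```text
[ 5.61761889e+02 -1.46872575e+01  3.09963374e-01] 17.75959313965809 [[-0.2 -0.3]
 [ 0.2 -0.1]
 [ 0.   0.3]
 [-0.2  0.4]
 [ 0.3 -0.3]]
barL [-28.  101.9]
barR [ 27.6 101.7]
barbotR [ 29.  101.2]
cFL [-44.9 -32.8]
cFR [ 43.9 -33.2]
cNL [ -46.8 -132.1]
scr handle end [-100.7  -55.9]
rail in R [48.  81.8]
rail in L [-49.1  82.1]
tcp [-30.25599731  16.82195576]
```

>>> play_rows --pt "0.015 -0.03 0 0.005 0.45" --pt "0.03 -0.06 0 0.005 0.45" --pt "0.045 -0.09 0 0.005 0.45" --pt "0.06 -0.12 0 0.005 0.45" --pt "0.075 -0.15 0 0.005 0.45" --pt "0.0845 -0.1665 -0.02 0.005 0.45" --pt "0.0845 -0.1665 -0.05 0.005 0.45" --pt "0.0845 -0.1665 -0.08 0.005 0.45"

```text
time_s: 4.97
ee_pos: [613.3, -176.0, 173.3]
ee_rot: [56.2, 89.9, -16.1]
force: [0.8, 0.3, -0.0]
gripper_width: 40.8
```

>>> play_rows --pt "0 0 -0.03 0 0.45" --pt "0 0 -0.06 0 0.45" --pt "0 0 -0.09 0 0.45" --pt "0 0 -0.11 0 0.45" --pt "0 0 -0.12 0 0.45" --pt "0 0 -0.12 0 0.45" --pt "0 0 -0.12 0 0.45" --pt "0 0 -0.12 0 0.45"

```text
time_s: 5.63
ee_pos: [613.6, -174.7, 55.6]
ee_rot: [56.9, 89.8, -15.3]
force: [0.6, -0.4, 0.5]
gripper_width: 41.0
```

```bash

cat > chk.py <<'E'
import sys
from h import *
w,s,T=wristcam(); p=np.load('bed.npy')
def tobed(q):
    d=np.array(q)[:2]-p[:2]; c,s=np.cos(p[2]),np.sin(p[2]); return np.array([c*d[0]+s*d[1],-s*d[0]+c*d[1]])
print('t',s['time_s'],'pos',s['ee_pos'].round(2),'bed',tobed(s['ee_pos']).round(2),'tooly',np.degrees(np.arctan2(T[1,1],T[0,1])),'f',s['force'].round(2),s['gripper_width'])
cv2.imwrite(f'pics/{sys.argv[1]}.png',w['img'])
f=grab_frame('top'); cv2.imwrite(f'pics/{sys.argv[1]}_t.png',cv2.resize(f['img'][170:330,210:400],None,fx=4,fy=3.7,interpolation=cv2.INTER_CUBIC))
E
python3 chk.py a1
```

```text
t 5.6333 pos [ 613.61 -174.73   55.64] bed [   0.56 -168.23] tooly 17.82144814516642 f [ 0.59 -0.35  0.53] 40.95164663660903
```

View pics/a1.png

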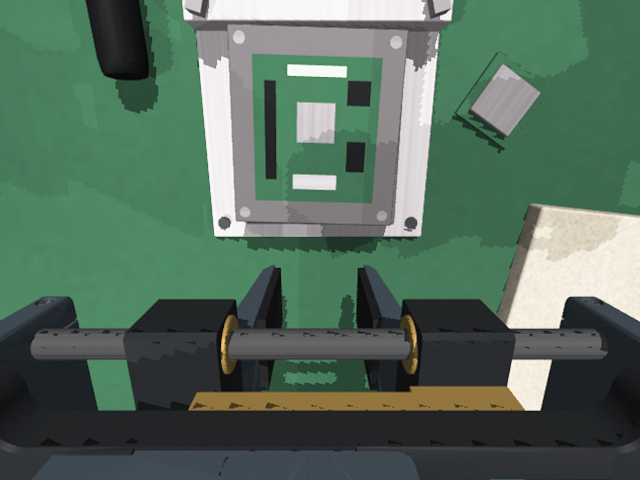

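>>> play_rows --pt "0 0 -0.01 0 0.45" --pt "0 0 -0.02 0 0.45" --pt "0 0 -0.026 0 0.45" --pt "0 0 -0.026 0 0.45" --pt "0 0 -0.026 0 0.45" --pt "0 0 -0.026 0 0.45" --pt "0 0 -0.026 0 0.45" --pt "0 0 -0.026 0 0.45"

```text
time_s: 6.4
ee_pos: [612.6, -174.5, 28.3]
ee_rot: [58.0, 89.9, -14.2]
force: [-0.1, 0.1, -0.1]
gripper_width: 41.2
```

```bash
python3 chk.py a2
```

```text
t 6.4 pos [ 612.63 -174.47   28.3 ] bed [  -0.3  -167.68] tooly 17.82079706169031 f [-0.15  0.11 -0.11] 41.20184795727685
```

View pics/a2.png

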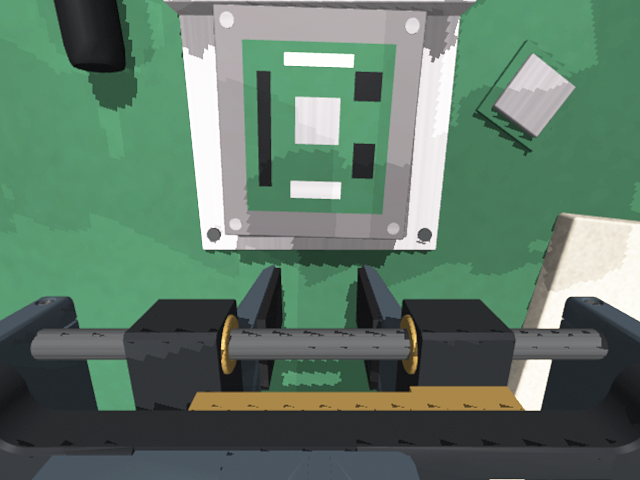

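>>> play_rows --pt "-0.0009 0.0029 0.0015 0 0.45" --pt "-0.0018 0.0057 0.0015 0 0.45" --pt "-0.0027 0.0086 0.0015 0 0.45" --pt "-0.0037 0.0114 0.0015 0 0.45" --pt "-0.0046 0.0143 0.0015 0 0.45" --pt "-0.0055 0.0171 0.0015 0 0.45" --pt "-0.0064 0.02 0.0015 0 0.45" --pt "-0.0073 0.0229 0.0015 0 0.45"

```text
time_s: 7.17
ee_pos: [605.1, -151.3, 29.5]
ee_rot: [33.4, 90.0, -38.7]
force: [0.9, -1.3, 0.2]
gripper_width: 41.2
```

```bash
python3 chk.py a3
```

```text
t 7.1667 pos [ 605.05 -151.33   29.48] bed [  -0.45 -143.33] tooly 17.828279234894435 f [ 0.86 -1.28  0.18] 41.223347546357125
```

View pics/a3.png

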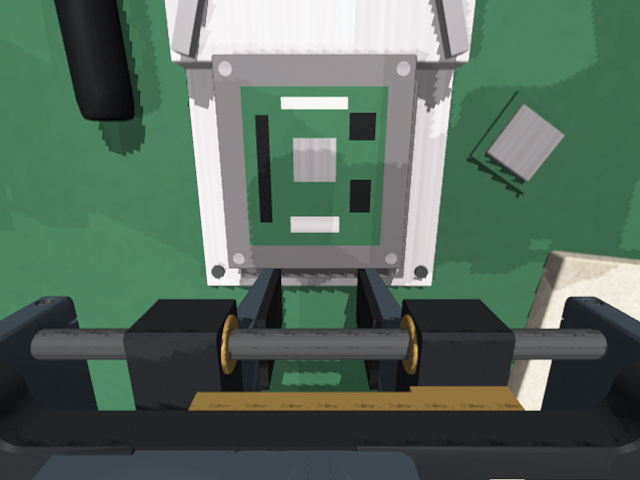

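>>> play_rows --pt "-0.0009 0.0029 0 0 0.45" --pt "-0.0018 0.0057 0 0 0.45" --pt "-0.0027 0.0086 0 0 0.45" --pt "-0.0037 0.0114 0 0 0.45" --pt "-0.0046 0.0143 0 0 0.45" --pt "-0.0055 0.0171 0 0 0.45" --pt "-0.0064 0.02 0 0 0.45" --pt "-0.0073 0.0229 0 0 0.45"

```text
time_s: 7.93
ee_pos: [597.7, -128.3, 29.5]
ee_rot: [66.1, 90.0, -6.1]
force: [0.5, 0.1, 1.4]
gripper_width: 41.1
```

```bash
python3 chk.py a4
```

```text
t 7.9333 pos [ 597.66 -128.31   29.49] bed [  -0.47 -119.16] tooly 17.819698815933524 f [0.55 0.12 1.39] 41.09414316697388
```

View pics/a4.png

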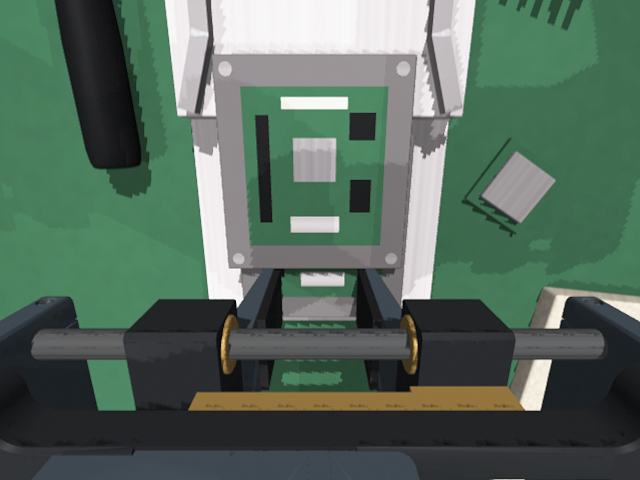

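View pics/a4_t.png

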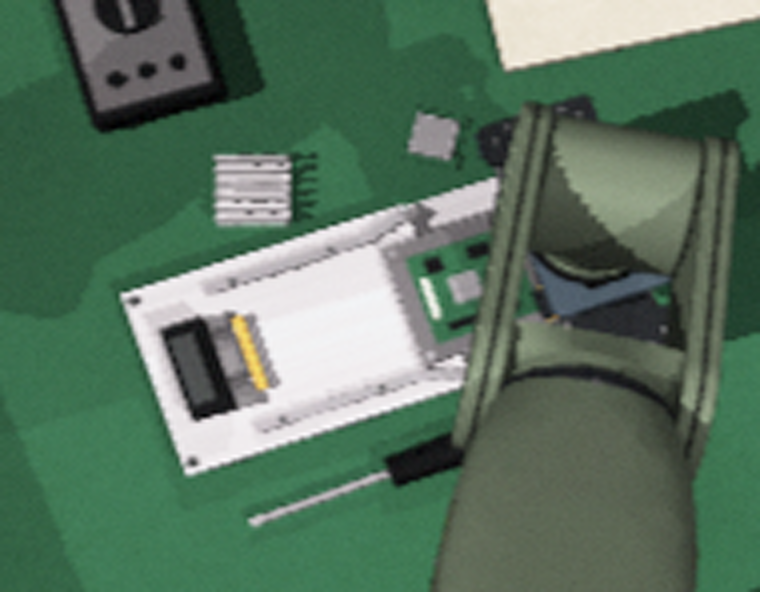

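>>> play_rows --pt "-0.0009 0.0029 0 0 0.45" --pt "-0.0018 0.0057 0 0 0.45" --pt "-0.0027 0.0086 0 0 0.45" --pt "-0.0037 0.0114 0 0 0.45" --pt "-0.0046 0.0143 0 0 0.45" --pt "-0.0055 0.0171 0 0 0.45" --pt "-0.0064 0.02 0 0 0.45" --pt "-0.0073 0.0229 0 0 0.45"

```text
time_s: 8.7
ee_pos: [590.4, -105.5, 29.5]
ee_rot: [46.5, 90.0, -25.6]
force: [0.1, -2.3, 0.4]
gripper_width: 40.9
```

>>> play_rows --pt "-0.0009 0.0029 0 0 0.45" --pt "-0.0018 0.0057 0 0 0.45" --pt "-0.0027 0.0086 0 0 0.45" --pt "-0.0037 0.0114 0 0 0.45" --pt "-0.0046 0.0143 0 0 0.45" --pt "-0.0055 0.0171 0 0 0.45" --pt "-0.0064 0.02 0 0 0.45" --pt "-0.0073 0.0229 0 0 0.45"

```text
time_s: 9.37
ee_pos: [582.9, -82.4, 29.4]
ee_rot: [-149.9, 90.0, 137.9]
force: [0.7, -1.1, 0.8]
gripper_width: 41.1
```

```bash
python3 chk.py a5
```

```text
t 9.3667 pos [582.89 -82.4   29.36] bed [ -0.53 -70.94] tooly 17.816134873530853 f [ 0.7  -1.11  0.77] 41.14799875293525
```

View pics/a5.png

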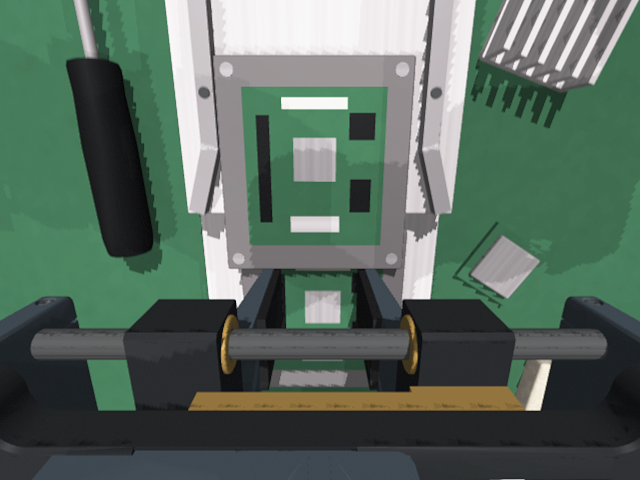

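>>> play_rows --pt "-0.0009 0.0029 0 0 0.45" --pt "-0.0018 0.0057 0 0 0.45" --pt "-0.0027 0.0086 0 0 0.45" --pt "-0.0037 0.0114 0 0 0.45" --pt "-0.0046 0.0143 0 0 0.45" --pt "-0.0055 0.0171 0 0 0.45" --pt "-0.0064 0.02 0 0 0.45" --pt "-0.0073 0.0229 0 0 0.45"

```text
time_s: 10.13
ee_pos: [575.7, -59.6, 29.4]
ee_rot: [137.8, 90.0, 65.6]
force: [-0.3, -1.1, -0.1]
gripper_width: 41.0
```

```bash
python3 chk.py a6
```

```text
t 10.1333 pos [575.7  -59.56  29.44] bed [ -0.41 -46.99] tooly 17.819861879194665 f [-0.29 -1.12 -0.14] 40.97289547259612
```

View pics/a6.png

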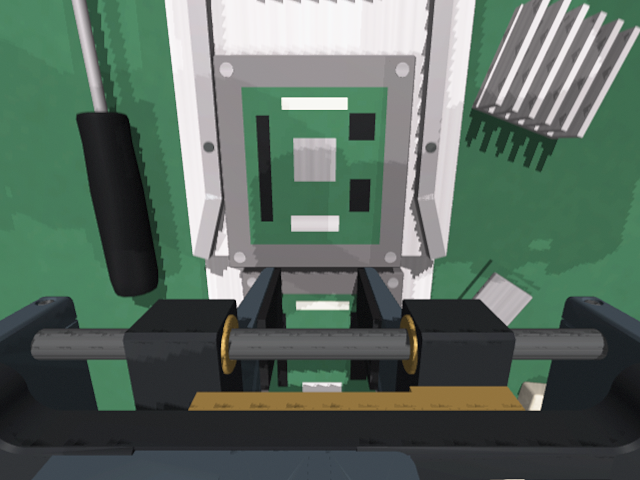

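>>> play_rows --pt "-0.0009 0.0029 0 0 0.45" --pt "-0.0018 0.0057 0 0 0.45" --pt "-0.0027 0.0086 0 0 0.45" --pt "-0.0037 0.0114 0 0 0.45" --pt "-0.0046 0.0143 0 0 0.45" --pt "-0.0055 0.0171 0 0 0.45" --pt "-0.0064 0.02 0 0 0.45" --pt "-0.0073 0.0229 0 0 0.45"

```text
time_s: 10.9
ee_pos: [568.5, -36.7, 29.5]
ee_rot: [57.0, 90.0, -15.2]
force: [0.5, -0.4, 0.6]
gripper_width: 40.9
```

```bash
python3 chk.py a7
```

```text
t 10.9 pos [568.51 -36.73  29.51] bed [ -0.29 -23.05] tooly 17.82560252990674 f [ 0.48 -0.43  0.59] 40.887300347446505
```

View pics/a7.png

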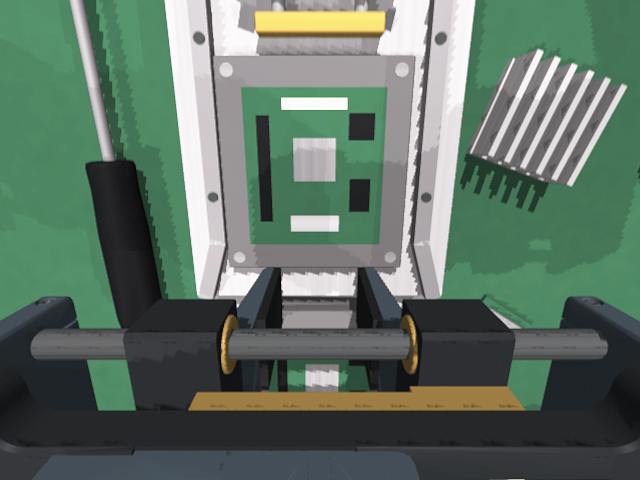

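View pics/a7_t.png

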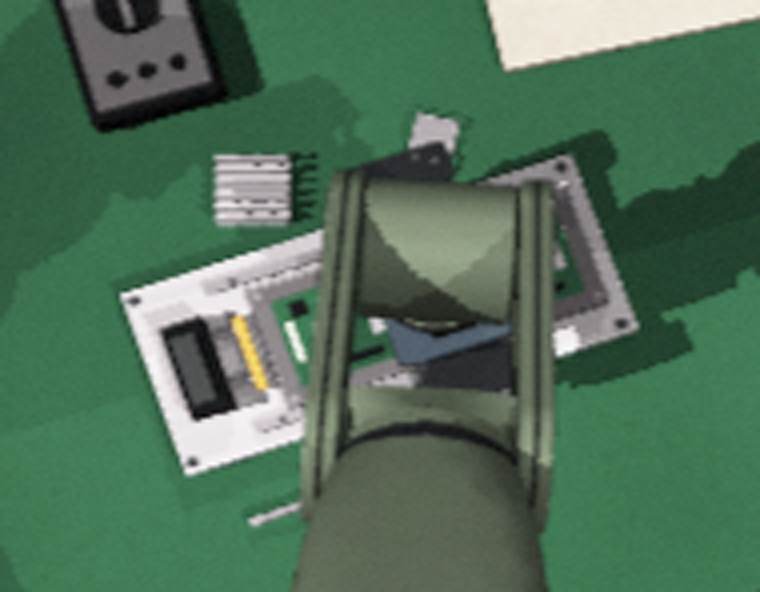

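```bash
cat > meas.py <<'E'
import sys
from h import *
w,s,T=wristcam(); p=np.load('bed.npy')
def tobed(q):
    d=np.array(q)[:2]-p[:2]; c,s=np.cos(p[2]),np.sin(p[2]); return np.array([c*d[0]+s*d[1],-s*d[0]+c*d[1]])
print('t',s['time_s'],'bed',tobed(s['ee_pos']).round(2),s['ee_pos'][2],'f',s['force'].round(2))
cv2.imwrite(f'pics/{sys.argv[1]}.png',cv2.resize(w['img'][0:90,200:430],None,fx=3,fy=5,interpolation=cv2.INTER_CUBIC))
def inv(px,z): print(px,z,tobed(ray(w,px,z)).round(2))
for a in sys.argv[2:]:
    x,y,z=map(float,a.split(',')); inv((200+x/3,y/5),z)
E
python3 meas.py m1
```

```text
t 11.0 bed [ -0.41 -22.64] 29.473656331547854 f [ 0.65 -0.46  0.64]
```

View pics/m1.png

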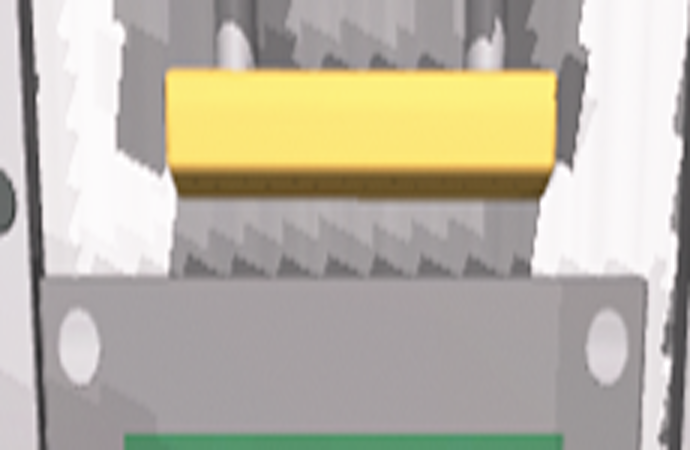

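```bash
python3 meas.py m2 360,168,35 360,196,26 342,277,34 42,278,34 645,277,34 555,168,35 165,168,35
```

```text
t 11.05 bed [ -0.47 -22.78] 29.38415099771375 f [ 0.41 -0.43 -0.51]
(320.0, 33.6) 35.0 [ -0.87 102.5 ]
(320.0, 39.2) 26.0 [ -0.83 102.66]
(314.0, 55.4) 34.0 [-3.48 94.29]
(214.0, 55.6) 34.0 [-47.57  94.08]
(415.0, 55.4) 34.0 [41.05 94.41]
(385.0, 33.6) 35.0 [ 27.16 102.58]
(255.0, 33.6) 35.0 [-28.89 102.42]
```

>>> play_rows --pt "-0.0003 0.001 0 0 0.45" --pt "-0.0006 0.0019 0 0 0.45" --pt "-0.0009 0.0029 0 0 0.45" --pt "-0.0012 0.0038 0 0 0.45" --pt "-0.0015 0.0048 0 0 0.45" --pt "-0.0018 0.0057 0 0 0.45" --pt "-0.0021 0.0067 0 0 0.45" --pt "-0.0022 0.0071 0 0 0.45"

```text
time_s: 11.77
ee_pos: [566.2, -29.7, 29.4]
ee_rot: [-152.8, 90.0, 135.0]
force: [-1.1, 0.3, -1.2]
gripper_width: 41.1
```

>>> play_rows --pt "-0.0001 0.0005 0 0 0.45" --pt "-0.0003 0.001 0 0 0.45" --pt "-0.0005 0.0014 0 0 0.45" --pt "-0.0006 0.0019 0 0 0.45" --pt "-0.0008 0.0024 0 0 0.45" --pt "-0.0009 0.0029 0 0 0.45" --pt "-0.0009 0.0029 0 0 0.45" --pt "-0.0009 0.0029 0 0 0.45"

```text
time_s: 12.43
ee_pos: [565.9, -28.1, 29.6]
ee_rot: [16.8, 89.9, -55.3]
force: [1.1, -5.9, 0.5]
gripper_width: 41.0
```

```bash
python3 meas.py m3
```

```text
t 12.4333 bed [ -0.13 -14.09] 29.632169683850258 f [ 1.11 -5.86  0.46]
```

View pics/m3.png

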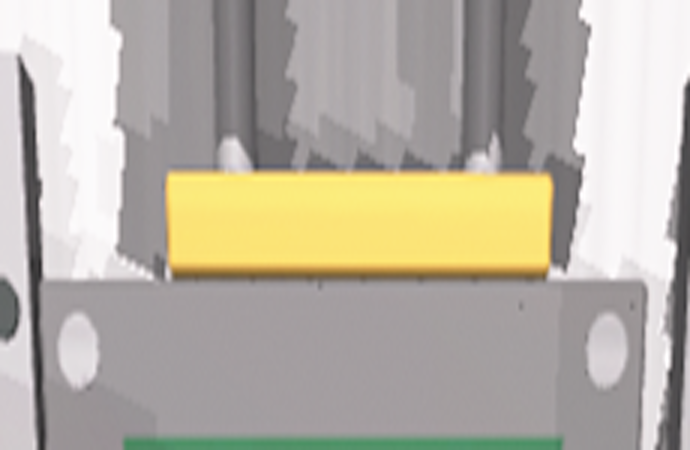

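```bash
python3 meas.py m4 360,268,35 342,282,34; python3 meas.py m4 360,268,35 
```

```text
t 12.4833 bed [ -0.12 -14.1 ] 29.620807768080468 f [ 1.03 -5.85 -0.83]
(320.0, 53.6) 35.0 [ -0.56 103.46]
(314.0, 56.4) 34.0 [ -3.19 102.56]
t 12.5333 bed [ -0.11 -14.1 ] 29.62696368624952 f [ 1.22 -4.74 -0.03]
(320.0, 53.6) 35.0 [ -0.55 103.46]
```

>>> play_rows --pt "-0.0001 0.0004 0 0 0.45" --pt "-0.0003 0.0008 0 0 0.45" --pt "-0.0004 0.0012 0 0 0.45" --pt "-0.0005 0.0016 0 0 0.45" --pt "-0.0006 0.002 0 0 0.45" --pt "-0.0007 0.0023 0 0 0.45" --pt "-0.0008 0.0026 0 0 0.45" --pt "-0.0009 0.0029 0 0 0.45"

```text
time_s: 13.25
ee_pos: [565.1, -25.4, 29.6]
ee_rot: [14.8, 89.9, -57.4]
force: [1.0, -6.5, -1.3]
gripper_width: 40.5
```

```bash
python3 meas.py m5
```

```text
t 13.25 bed [ -0.1  -11.18] 29.630528150024823 f [ 0.98 -6.46 -1.26]
```

View pics/m5.png

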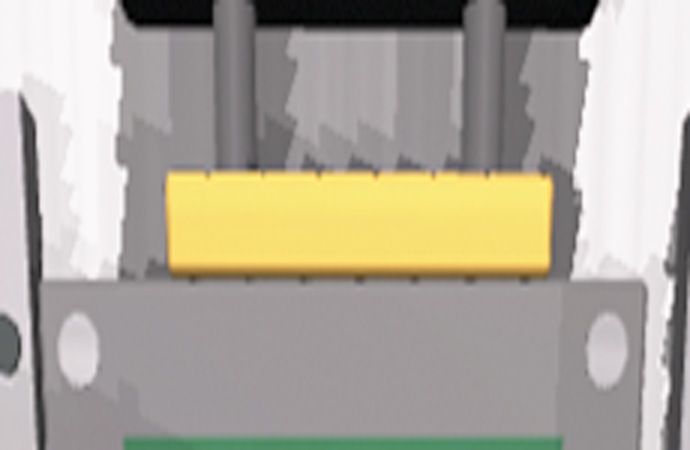

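>>> play_rows --pt "-0.0001 0.0003 0 0 0.45" --pt "-0.0002 0.0006 0 0 0.45" --pt "-0.0003 0.0009 0 0 0.45" --pt "-0.0003 0.0009 0 0 0.45" --pt "-0.0003 0.0009 0 0 0.45" --pt "-0.0003 0.0009 0 0 0.45" --pt "-0.0003 0.0009 0 0 0.45" --pt "-0.0003 0.0009 0 0 0.45"

```text
time_s: 13.97
ee_pos: [564.8, -24.4, 29.6]
ee_rot: [16.3, 89.9, -55.8]
force: [1.3, -6.5, -0.6]
gripper_width: 41.2
```

```bash
python3 meas.py m6 360,268,35 342,282,34
```

```text
t 13.9667 bed [ -0.09 -10.21] 29.630919897671248 f [ 1.3  -6.46 -0.59]
(320.0, 53.6) 35.0 [ -0.53 107.35]
(314.0, 56.4) 34.0 [ -3.17 106.46]
```

>>> play_rows --pt "0.0006 -0.0019 0 0 0.45" --pt "0.0015 -0.0048 0 0 0.45" --pt "0.0031 -0.0095 0 0 0.45" --pt "0.0046 -0.0143 0 0 0.45" --pt "0.0046 -0.0143 0.01 0 0.45" --pt "0.0046 -0.0143 0.03 0 0.45" --pt "0.0046 -0.0143 0.06 0 0.45" --pt "0.0046 -0.0143 0.09 0 0.45"

```text
time_s: 14.68
ee_pos: [568.2, -37.4, 120.5]
ee_rot: [-126.1, 89.9, 161.7]
force: [0.1, -0.1, 0.3]
gripper_width: 41.3
```

>>> play_rows --pt "0 0 0.04 0 0.45" --pt "0 0 0.08 0 0.45" --pt "0 0 0.11 0 0.45" --pt "0 0 0.13 0 0.45" --pt "0 0 0.13 0 0.45" --pt "0 0 0.13 0 0.45" --pt "0 0 0.13 0 0.45" --pt "0 0 0.13 0 0.45"

```text
time_s: 15.35
ee_pos: [567.8, -37.4, 247.9]
ee_rot: [-115.0, 89.8, 172.8]
force: [0.9, 0.8, -1.0]
gripper_width: 40.7
```

```bash
python3 chk.py b1; python3 - <<'E'
from h import *
w,s,T=wristcam(); cv2.imwrite('pics/b2.png',cv2.resize(w['img'][60:260,215:425],None,fx=3.5,fy=3,interpolation=cv2.INTER_CUBIC))
E
```

```text
t 15.35 pos [567.85 -37.39 247.88] bed [ -1.13 -23.48] tooly 17.817739252600376 f [ 0.87  0.77 -0.98] 40.7085165003307
```

View pics/b1.png

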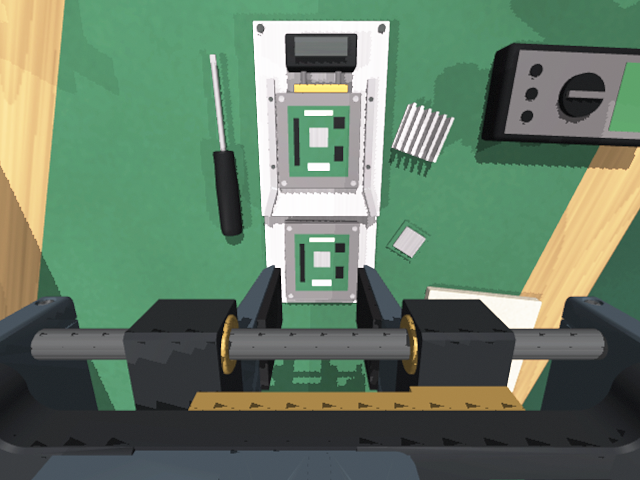

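View pics/b2.png

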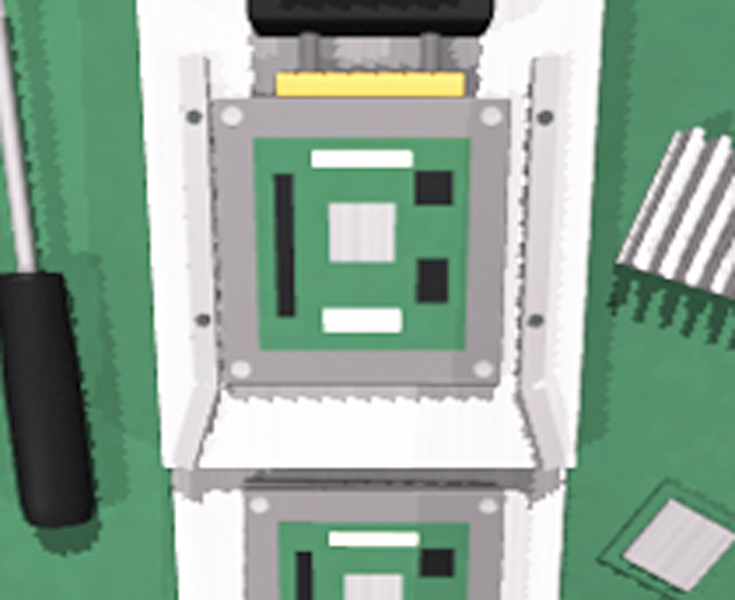

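```bash
python3 - <<'E'
from h import *
w,s,T=wristcam(); p=np.load('bed.npy')
def tobed(q):
    d=np.array(q)[:2]-p[:2]; c,s=np.cos(p[2]),np.sin(p[2]); return np.array([c*d[0]+s*d[1],-s*d[0]+c*d[1]])
for n,x,y,z in [('FL',210,99,34),('FR',511,99,34),('NL',222,384,34),('NR',499,383,34),('midFL',244,490,26),('midFR',503,490,26),('mouthL',163,467,24),('mouthR',577,467,24)]:
    print(n,tobed(ray(w,(215+x/3.5,60+y/3),z)).round(1))
E
```

```text
FL [-48.  105.7]
FR [ 42.3 105.9]
NL [-47.5   6.3]
NR [42.2  6.9]
midFL [-42.3 -36.7]
midFR [ 45.9 -36.4]
mouthL [-69.8 -27.9]
mouthR [ 71.  -27.5]
```

```bash
python3 -c "
from h import *
print(job_done())"
```

```text
the job is handed in; nothing more can be done
None
```

I slid the top carrier off the stack with two half-open fingertips on its rear edge, along the bed's +y and into the rails. I kept pushing slowly until the bar had gone in, then backed off, lifted clear and handed the job in at about 15.5 s.

My last checks, all from the wrist camera before hand-in:

- **Carrier:** it lies flat between the rails, centre at about x = -3 mm and y = 56 mm on the bed, turned less than 0.01 rad.
- **Contact bar:** it is in by about 3.7 to 4 mm. Two estimates, from sight and from arm travel, agree to within about 0.5 mm.
- **Push force:** the highest wrist force I read was about 6.6 N. I only read it at the end of each move, so a brief higher peak would not show.
- **Lower carriers:** the middle carrier's front edge is at about y = -36.5 mm, which fits the nominal stack position. I had no exact measurement of the lower carriers from before the push, and the lowest one was hidden, so I could not directly confirm that they stayed put.
- **Other things on the bench:** the screwdriver, heat sink, processor and meter look undisturbed. I did not look again at the spool, jar and cup, but the arm never went near them.

No check failed. The hand-in gave no verdict, so the result is unconfirmed.

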